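Catch and close the gauge case lid

ROBOT

A 6-joint arm with a two-finger parallel gripper is mounted at the origin on the work surface. World frame = base frame: x ahead of the robot, y to its left, z up, the work surface at z = 0. Lengths are in m, angles in rad, forces in N, time in s.
With the tool pointing down it reaches from about 0.375 to 0.975 m from the base axis. Payload 3.8 kg.
Tool frame: the origin (TCP) lies at the very end of the fingers, on their centre line; the grasp point (between the pads) lies 19 mm behind it; z points along the fingers, y is the direction in which the jaws open and shut (so a half turn about z gives the same grasp; the last joint's range is limited). The gripper opens to 85 mm and grips with 20 to 120 N. Pads are 22 mm wide; open, the fingers measure 114 mm over their backs; the gripper's body (76 mm by 85 mm) begins 54 mm behind the grasp point. The pads swing forward as they close: fully open they stand 13 mm farther back than shut.
Start: joints at [-1.237, 0.264, 1.604, -0, 1.274, -0.037], TCP at [0.245, -0.629, 0.231] pointing down, gripper open.
Joint ranges: [-2.63, 2.63], [-0.94, 2.18], [0.31, 2.57], [-1.31, 4.45], [0, 2.66], [-2.55, 2.55]. Speed limits (rad/s): [2.57, 2.57, 3.14, 3.14, 3.14, 3.14].

INTERFACE

Orientations are given as a rotation vector (axis times angle).
In Python, from workcell import status, read_camera, camera_info, order gives the robot as it stands.
- The arm moves only by the tool move_arm, never from a script. Its argument "deltas" is a list of rows, each a list of 3 entries, a list of its own where there are three numbers: the turn, a rotation vector about the world's x, y, z as a fraction of full scale, then the shift along the world's x, y, z as a fraction of full scale, then the closure, from -1 (fully open) to 1 (shut), so that 0 is half open. A call has 1 to 20 rows; each row is the pose to reach, as a shift and turn from the pose commanded when the call began; what a row does not reach only later rows make up. Full scale, the value 1, is 0.1 m for a shift and pi/2 rad for a turn. A row lasts 1/8 s, in which the tool goes at most 62.5 mm and 10.7 degrees, less where a joint would pass 70% of its speed; a pose out of reach is approached as far as the arm can. A call with a number of a shift or a turn outside -1 to 1 is refused whole. A call with a gripper value outside its range is refused whole. The fingers move at their own pace and stop on an object; "grip_force" is the grip in N (left out, the last holds). Time passes only in rows, so rows that repeat a pose let the fingers close. It gives the time, the measured TCP pose, the force and the opening at its end, in the units of the state.
- status.read_state(): the state, without advancing time (a new reading comes with each control period).
- read_camera(name): name is "side" or "top"; returns (picture, depth): 384x512x3 uint8, red, green, blue; 384x512 float32, m along the optical axis (not along the pixel's ray), 0 where there is no reading.
- camera_info(name): a dict with "K" (3x3 intrinsics, pixels), "D" ([k1, k2, p1, p2, k3] as OpenCV has them; the pictures are not rectified), "R" (3x3) and "t" (3): a world point X has camera coordinates R X + t. Camera axes: x right, y down, z forward; pixel columns grow to the right and rows downward; lengths in m; the calibration is good to about 2 mm. A picture is of the moment at which its call begins. camera_info takes no time and is no camera call.
- order.finish_job(): hands the job in, once; it reports no verdict.
The state is a dict: "time": time; "q": joint angles; "joint_vel": joint speeds; "joint_torque": joint torques, N m; "tool_pos": TCP position; "tcp_rot": TCP orientation; "wrist_force": force on the tool from outside, world axes, zero at the start; "torque": the same for the moment, N m; "width": opening from 0.0 (shut) to 1.0 (fully open).
Only numpy, scipy, OpenCV 4.12 (cv2) and the standard library are available. Lean on these libraries where they do the work, as an engineer would, in place of code of your own. Each camera call takes 0.05 s, during which the arm holds its last target. There are 200 camera calls.

TASK

Close the open instrument case. Tip its upright lid over from behind until it starts to fall by itself, catch the falling lid on a finger under its front lip while it is still clearly open, and lower it gently until it is fully shut, without letting it drop or slam. Never pinch the lid between the fingers, and leave the gauges and the bottle standing beside the case where they are.

Things in the scene. Friction and masses are not known exactly. Their poses are not given: they have to be found in the camera images.
- case: Aluminium instrument case with black corners, fixed. Base 170 (x) x 270 (y) x 80 mm high; the shut lid adds 30 mm. Origin: centre of its underside, on the bench; x points from the front (undone draw latches, 9 mm proud, 98 mm either side of the middle) to the back (hinges), z up. Hinge line along y at x = +85, z = 80 mm.
- lid (a joint): Lid angle (rad): 0 shut, 1.57 upright. Starts at 1.28 to 1.54, held by stiff hinges. Pushed below about 1.0 to 1.15 it falls on its own, slowly at first: some 2 to 4 s from 0.95 to shut, landing at 0.45 to 0.75 rad/s (a slam; up to 0.3, 60 mm/s at the lip, is gentle). Borne on a finger it follows it down, pressing with 1 to 4 N.
- hinge_mid (a point): Middle of the hinge line, 80 mm above the bench. Its axes turn with the lid and equal the case's when shut: -x runs from hinge to lip along the lid's open rim, z points to its outside. The lid (0.45 kg) is 170 mm from hinge to front wall, 270 mm wide, 30 mm deep, foam inside.
- lip_edge (a point): Middle of the front lower edge of the pull lip, 198 mm from the hinge line. The lip is a tab 90 mm wide, 8 mm thick, standing 28 mm out of the middle of the lid's front wall, level with its open rim, rubber below; the point lies on its underside, which faces the robot when the lid is upright. Shut, it is 80 mm above the bench with free space below. Axes as hinge_mid.
- setting_ring: Loose steel setting ring, 64 mm outside, 35 mm bore, 24 mm high, on the bench beside the case; origin at the centre of its underside.
- cleaner: Loose white plastic bottle, 50 mm across, 120 mm tall, on the bench beside the case; origin at the centre of its underside.
- plug_gauge: Loose steel plug gauge standing on its 32 mm measuring end, 100 mm tall, with a 17 mm grip, on the bench beside the case; origin at the centre of its underside.

How it is judged:
By the outcome, as a careful person would: the job done as asked, in the order asked, and still so for the second after the job is handed in, with the robot touching nothing.
It also fails if it takes over 48 s, if anything falls off the work surface, if the arm or the gripper's body presses on something with over 40 N, if the wrist force passes 120 N, or if a joint passes its speed limit or range.

## Working session

There is one attempt and no reset: what is moved stays moved. The work goes in short steps, Python scripts to look and compute and a tool call to move; the robot and the scene stay as the last step left them, time stands still between calls to the robot, and variables do not carry over. Pictures are saved under pics/ and viewed, about 8 in all and at most 12, crops included, and the job is handed in when it is done.

Besides the shell and the picture viewer there is one more tool, called after "Call:" as a command line: name --argument value ..., lists and objects as JSON in quotes. move_arm: Moves the arm, as the interface text tells. Its arguments: {"type":"object","properties":{"deltas":{"type":"array","items":{"type":"array"}},"grip_force":{"type":"number"}},"required":["deltas"]}

```bash
ls; mkdir -p pics; python3 - <<'E'
from workcell import status, read_camera, camera_info
import numpy as np, cv2
for n in ("side","top"):
    p,d=read_camera(n); np.savez(f"{n}0.npz",p=p,d=d)
    cv2.imwrite(f"pics/{n}0.png",cv2.resize(p[:,:,::-1],(800,600)))
    c=camera_info(n); print(n,c["K"],c["D"],c["R"],c["t"])
print(status.read_state())
E
```

```text
pics
side [[358.33830512   0.         251.24124405]
 [  0.         358.33830512 192.02995709]
 [  0.           0.           1.        ]] [-0.04810275  0.          0.          0.          0.        ] [[ 0.99925567 -0.03615778  0.01344361]
 [-0.01129259 -0.60740902 -0.79430898]
 [ 0.03688622  0.79356594 -0.60736522]] [-0.57726035  0.09769359  0.75235913]
top [[470.57636479   0.         251.04213127]
 [  0.         470.57636479 191.70978121]
 [  0.           0.           1.        ]] [-0.12660397  0.          0.          0.          0.        ] [[-0.02987938 -0.99929374 -0.02278693]
 [-0.99067658  0.03263782 -0.13226745]
 [ 0.13291775  0.01862241 -0.99095211]] [0.05148791 0.58634914 0.98995935]
{'time': 0.1, 'q': array([-1.23690021e+00,  2.64689988e-01,  1.60524948e+00,  9.16232399e-06,
        1.27370726e+00, -3.68828294e-02]), 'joint_vel': array([-0.00017204, -0.00181682, -0.00179904,  0.00105296, -0.00064949,
        0.00129424]), 'joint_torque': array([ 1.04608675e-04, -5.16708541e+01, -3.68590486e+01, -8.70474679e-06,
        6.26117908e-03,  1.35437151e-05]), 'tool_pos': array([ 0.24437348, -0.6284947 ,  0.23007182]), 'tcp_rot': array([-3.08576282e+00, -5.78708863e-01,  4.63495770e-04]), 'wrist_force': array([-0.28891547, -0.18901301, -0.41550687]), 'torque': array([-0.01821229, -0.02543022,  0.0779473 ]), 'width': 1.0031812919018017}
```

View pics/side0.png

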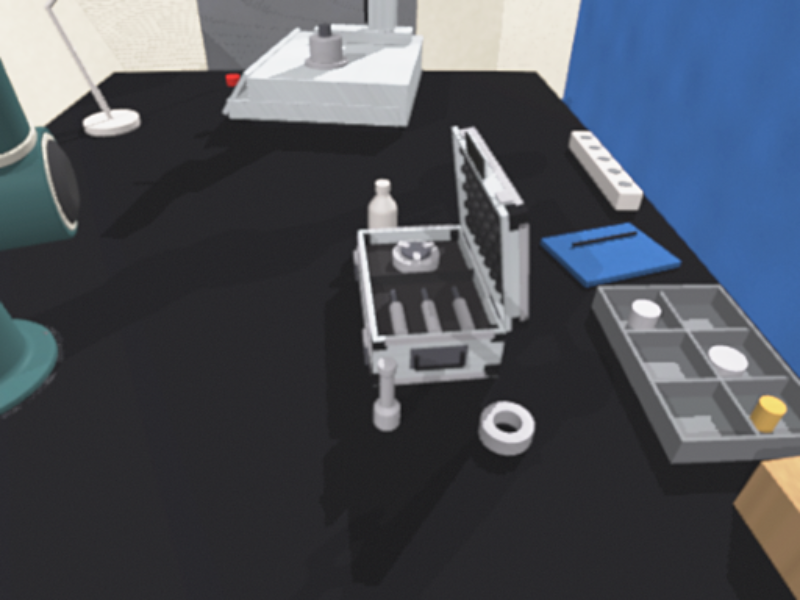

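View pics/top0.png

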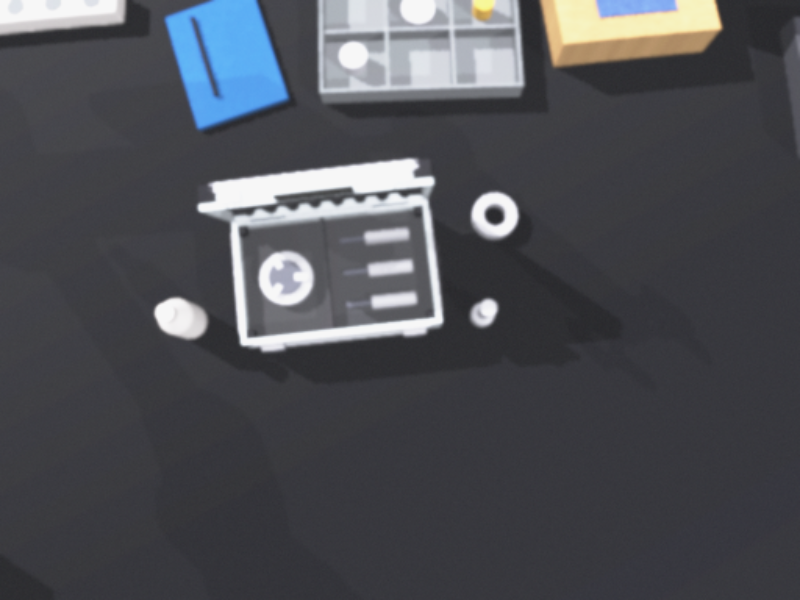

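The side view shows the case open and the lid upright at about (490,220). The top view shows the case front rim corners near (243,344) and (441,323), with the bottle at (182,318), the ring at (495,215) and the plug at (484,313). Next I measure these.

```bash
cat > h.py <<'E'
import numpy as np, cv2
from workcell import camera_info
def rays(n,px):
    c=camera_info(n); u=cv2.undistortPoints(np.array(px,float).reshape(-1,1,2),np.array(c["K"]),np.array(c["D"])).reshape(-1,2)
    R=np.array(c["R"]);t=np.array(c["t"])
    return -R.T@t, np.c_[u,np.ones(len(u))], R, t
def plane(n,px,z):
    o,r,R,t=rays(n,px); d=r@R; return o+d*((z-o[2])/d[:,2])[:,None]
def cloud(n,d):
    v,u=np.mgrid[0:384,0:512]; o,r,R,t=rays(n,np.c_[u.ravel(),v.ravel()])
    P=(r*d.ravel()[:,None]-t)@R; P[d.ravel()<=0]=np.nan
    return P.reshape(384,512,3)
E
python3 - <<'E'
from h import *
s=512/800
np.set_printoptions(precision=4,suppress=True)
print("rim",plane("top",np.array([[243,344],[441,323],[232,222],[430,197]])*s,.08))
print("ring",plane("top",np.array([[495,215]])*s,.024),"plug base",plane("top",np.array([[482,316]])*s,.02),"bottle",plane("top",np.array([[187,321]])*s,.06))
for n in("top","side"):
    d=np.load(n+"0.npz")["d"]; P=cloud(n,d)
    x,y,z=P[...,0],P[...,1],P[...,2]
    b=(x>.45)&(x<.85)&(y>-.15)&(y<.25)
    m=b&(abs(z-.08)<.004)
    q=P[m]; print(n,"z~.08",len(q),q.min(0),q.max(0)); 
    if len(q)>10: print(cv2.minAreaRect(q[:,:2].astype(np.float32)))
    q=P[b&(z>.13)]; print("lid",len(q),q.min(0),q.max(0))
    if n=="side": print("ring cl",np.nanmedian(P[b],0))
    for lo in np.arange(.1,.3,.02):
        q=P[b&(z>lo)&(z<lo+.02)]; 
        if len(q): print(round(lo,2),len(q),q.min(0),q.max(0))
E
```

```text
rim [[ 0.5285  0.2352  0.08  ]
 [ 0.5485 -0.032   0.08  ]
 [ 0.6976  0.2504  0.08  ]
 [ 0.7225 -0.0237  0.08  ]]
ring [[ 0.7081 -0.1188  0.024 ]] plug base [[ 0.5625 -0.0934  0.02  ]] bottle [[0.5643 0.3187 0.06  ]]
top z~.08 2098 [ 0.5284 -0.0324  0.076 ] [0.7206 0.2492 0.084 ]
((0.6247158050537109, 0.10931794345378876), (0.1745762974023819, 0.27504950761795044), 4.505981922149658)
lid 3006 [ 0.6707 -0.02    0.1301] [0.7236 0.25   0.2807]
0.1 287 [ 0.556  -0.1032  0.1   ] [0.7274 0.2491 0.1198]
0.12 125 [ 0.6891 -0.0173  0.1205] [0.7245 0.2491 0.1399]
0.14 120 [ 0.6851 -0.0168  0.14  ] [0.7217 0.249  0.1574]
0.16 148 [ 0.6815 -0.0182  0.1602] [0.7113 0.2472 0.1797]
0.18 65 [ 0.6786 -0.0177  0.1804] [0.7107 0.2486 0.1999]
0.2 56 [ 0.6751 -0.0192  0.2   ] [0.7032 0.2478 0.2197]
0.22 14 [ 0.6725 -0.0181  0.2204] [0.6971 0.247  0.2371]
0.24 2234 [ 0.6707 -0.02    0.2408] [0.7208 0.25   0.2599]
0.26 278 [0.6721 0.0246 0.2603] [0.7033 0.159  0.28  ]
0.28 2 [0.6748 0.1005 0.28  ] [0.6803 0.1437 0.2807]
side z~.08 1341 [ 0.5286 -0.1063  0.076 ] [0.7328 0.2471 0.084 ]
((0.6289139986038208, 0.07365632057189941), (0.18377387523651123, 0.3423118591308594), 6.820895195007324)
lid 2962 [ 0.6718 -0.0258  0.13  ] [0.7395 0.2468 0.2766]
ring cl [ 0.6582 -0.021   0.002 ]
0.1 381 [ 0.5633 -0.1081  0.1   ] [0.7441 0.2461 0.12  ]
0.12 330 [ 0.6883 -0.0249  0.1203] [0.7409 0.2438 0.14  ]
0.14 245 [ 0.6861 -0.0249  0.1401] [0.7369 0.2456 0.1599]
0.16 427 [ 0.6824 -0.025   0.16  ] [0.7343 0.2461 0.18  ]
0.18 394 [ 0.6805 -0.0247  0.18  ] [0.7309 0.2432 0.2   ]
0.2 282 [ 0.6765 -0.0254  0.2   ] [0.7278 0.2457 0.2199]
0.22 311 [ 0.6729 -0.0258  0.2201] [0.7245 0.2468 0.2399]
0.24 922 [ 0.6718 -0.0258  0.2401] [0.7216 0.2459 0.26  ]
0.26 135 [0.6746 0.0645 0.2606] [0.6893 0.1547 0.2766]
```

```bash
python3 - <<'E'
import numpy as np,cv2
a=np.load("side0.npz")["p"][70:260,210:400,::-1]; b=np.load("top0.npz")["p"][90:235,85:345,::-1]
cv2.imwrite("pics/c1.png",np.vstack([cv2.resize(a,(600,600),interpolation=2)])); cv2.imwrite("pics/c2.png",cv2.resize(b,(780,435),interpolation=2))
E
```

```text
(no output)
```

View pics/c1.png

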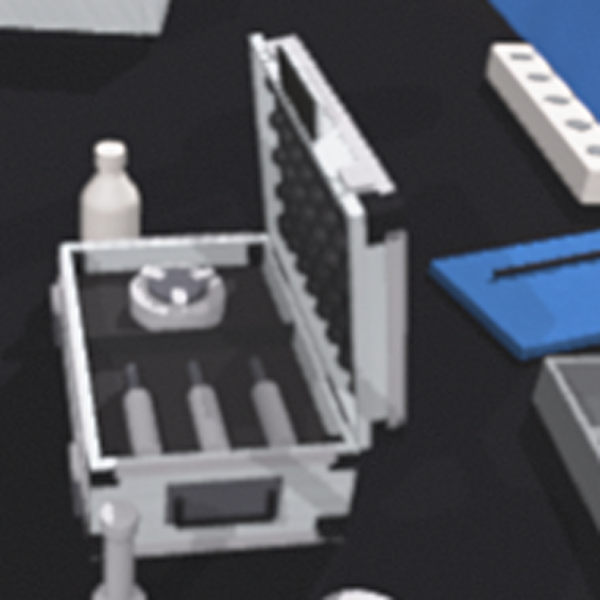

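View pics/c2.png

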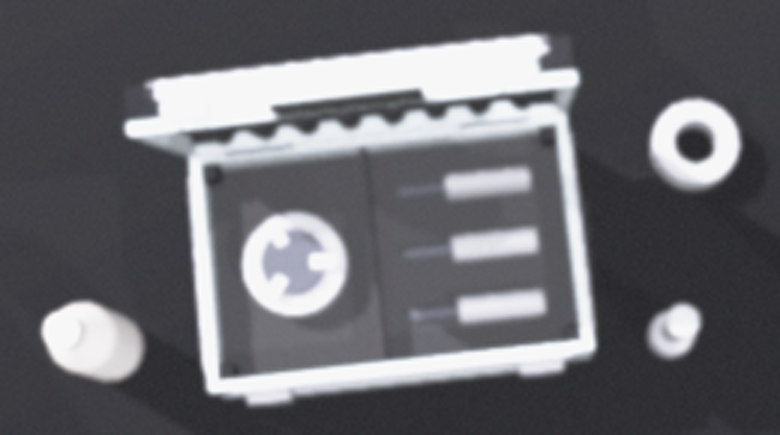

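The top crop shows the hinge edge near (125–580, 70–130) and the lip shadow at (350,105), so the lid is at about 1.40 rad. The side crop shows the lip strip near (300,90), and nothing is in front of or behind the case. Case centre is about (0.625, 0.109), yaw about 4.5°. The lip at z = 0.277 agrees with the predicted 0.275.

Next I'll rehearse the catching pose in front of the case with the fingers shut.

Call:
move_arm --deltas '[[[0, 0, -0.1], [0.2, 0.2, 0.5], 1], [[0, 0, -0.186], [0.4, 0.5, 1.0], 1], [[0, 0, -0.186], [0.5, 1.0, 1.0], 1]]'

```text
time: 0.48
tool_pos: [0.2965, -0.5311, 0.3367]
tcp_rot: [3.131, 0.121, 0.007]
wrist_force: [0.4, 0.4, 1.3]
width: 0.378
```

Call:
move_arm --deltas '[[[0, 0, 0], [0.25, 0.5, 0], 1], [[0, 0, 0], [0.5, 1, 0], 1]]'

```text
time: 0.72
tool_pos: [0.3449, -0.4274, 0.331]
tcp_rot: [-3.139, -0.122, -0.0]
wrist_force: [0.2, 0.4, 0.4]
width: -0.003
```

Call:
move_arm --deltas '[[[0, 0, 0], [0.2, 0.5, 0], 1], [[0, 0, 0], [0.4, 1, 0], 1]]'

```text
time: 0.98
tool_pos: [0.3848, -0.3273, 0.3308]
tcp_rot: [-3.139, -0.123, 0.0]
wrist_force: [1.4, -0.7, -0.3]
width: -0.002
```

Call:
move_arm --deltas '[[[0, 0, 0], [0.1, 0.5, 0], 1], [[0, 0, 0], [0.2, 1, 0], 1]]'

```text
time: 1.23
tool_pos: [0.4045, -0.2273, 0.3308]
tcp_rot: [-3.139, -0.123, 0.001]
wrist_force: [-0.2, 1.1, 0.8]
width: -0.001
```

Call:
move_arm --deltas '[[[0, 0, 0], [0, 0.5, 0], 1], [[0, 0, 0], [0, 1, 0], 1]]'

```text
time: 1.48
tool_pos: [0.4042, -0.1274, 0.3308]
tcp_rot: [-3.139, -0.123, 0.001]
wrist_force: [0.9, -0.3, 0.8]
width: 0.004
```

Call:
move_arm --deltas '[[[0, 0, 0], [0, 0.5, 0], 1], [[0, 0, 0], [0, 1, 0], 1]]'

```text
time: 1.72
tool_pos: [0.404, -0.0276, 0.3309]
tcp_rot: [-3.139, -0.123, 0.0]
wrist_force: [0.4, 0.5, -0.4]
width: 0.001
```

Call:
move_arm --deltas '[[[0, 0, 0], [0, 0.5, -0.2], 1], [[0, 0, 0], [0, 1.0, -0.5], 1], [[0, 0, 0], [0, 1.0, -0.5], 1]]'

```text
time: 2.1
tool_pos: [0.4021, 0.0735, 0.2781]
tcp_rot: [-3.138, -0.133, 0.009]
wrist_force: [0.1, -0.8, 0.4]
width: 0.004
```

Call:
move_arm --deltas '[[[0.008, -0.1, 0], [0.1, 0.1, 0], 1], [[0.016, -0.2, 0], [0.3, 0.2, 0], 1], [[0.024, -0.3, 0], [0.5, 0.25, 0], 1], [[0.032, -0.4, 0], [0.6, 0.25, 0], 1], [[0.04, -0.5, 0], [0.7, 0.25, -0.1], 1], [[0.048, -0.61, 0], [0.8, 0.25, -0.3], 1], [[0.048, -0.61, 0], [0.8, 0.25, -0.6], 1], [[0.048, -0.61, 0], [0.8, 0.25, -1], 1]]'

```text
time: 3.1
tool_pos: [0.5214, 0.1061, 0.2097]
tcp_rot: [-2.786, -0.105, -1.388]
wrist_force: [1.0, -1.5, 1.7]
width: -0.0
```

Call:
move_arm --deltas '[[[0, 0, 0], [0, 0, -0.4], 1], [[0, 0, 0], [0, 0, -0.8], 1], [[0, 0, 0], [0, 0, -1], 1], [[0, 0, 0], [0, 0, -1], 1]]'

```text
time: 3.6
tool_pos: [0.5365, 0.0911, 0.1463]
tcp_rot: [-2.808, -0.126, -1.278]
wrist_force: [0.3, 0.9, 0.6]
width: -0.001
```

```bash
python3 - <<'E'
from workcell import status, read_camera
import cv2
p,d=read_camera("side"); cv2.imwrite("pics/s1.png",cv2.resize(p[60:300,50:370,::-1],(800,600),interpolation=2))
s=status.read_state(); print(s["q"],s["tool_pos"],s["tcp_rot"])
E
```

```text
[ 0.13500932 -0.29779311  2.56963334 -0.94459505  0.02273546  2.55119443] [0.53674648 0.09157451 0.14723317] [-2.80667891 -0.12733484 -1.27997144]
```

View pics/s1.png

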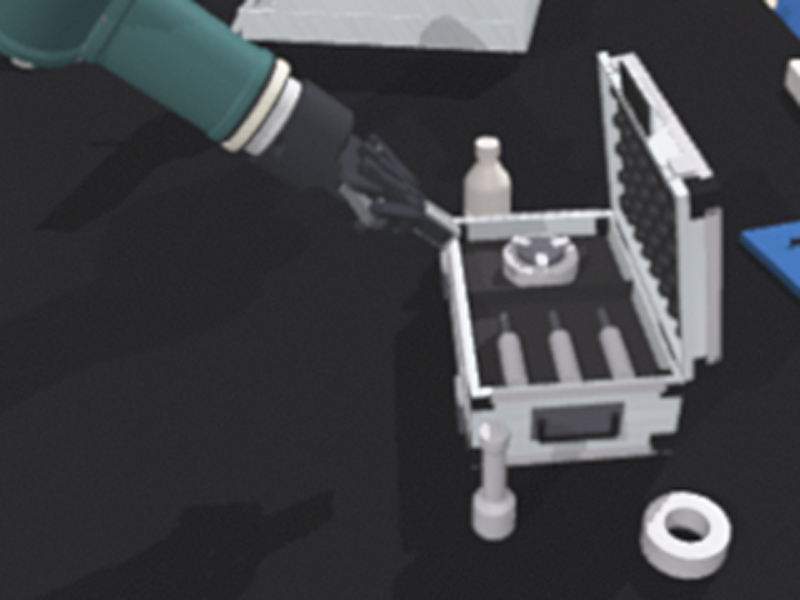

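The picture shows the forward-tilted tool stuck above the front rim at about (455,225). The readings put q3, q5 and q6 at their limits, so a forward tilt does not reach low enough. I'll fit a kinematic model and check a sideways tilt, with the finger lying along case y.

```bash
cat > kin.py <<'E'
import numpy as np
from scipy.spatial.transform import Rotation as Ro
from scipy.optimize import least_squares
lo=np.array([-2.63,-.94,.31,-1.31,0,-2.55]);hi=np.array([2.63,2.18,2.57,4.45,2.66,2.55])
prm=[.515,.56,.355,.25,0,0]; tail=0.
def fk(q,p=None):
    a,b,c,h,e,s=prm if p is None else p
    A=Ro.from_euler("ZY",[q[0],q[1]]); B=A*Ro.from_euler("Y",q[2]); C=B*Ro.from_euler("ZYZ",[q[3],q[4],q[5]+tail])
    return np.array([0,0,h])+Ro.from_euler("Z",q[0]).apply([s,0,0])+A.apply([0,0,a])+B.apply([e,0,b])+C.apply([0,0,c]),C
def ik(x,R,q0):
    f=lambda q:np.r_[(fk(q)[0]-x)*10,(R.inv()*fk(q)[1]).as_rotvec()*3,.002*(q-q0)]
    r=least_squares(f,np.clip(q0,lo+1e-3,hi-1e-3),bounds=(lo,hi)); x1,R1=fk(r.x)
    return r.x,np.linalg.norm(x1-x)*1e3,np.degrees((R.inv()*R1).magnitude())
E
python3 - <<'E'
import kin; from kin import *
np.set_printoptions(precision=3,suppress=True)
D=[([-1.2369,.26469,1.60525,0,1.27371,-.03688],[.24437,-.62849,.23007],[-3.08576,-.57871,.00046]),
([0.13500932,-0.29779311,2.56963334,-0.94459505,0.02273546,2.55119443],[.53675,.09157,.14723],[-2.80668,-.12733,-1.27997])]
for t in (np.pi/2,-np.pi/2):
    kin.tail=t; print(t,[np.degrees((fk(q)[1].inv()*Ro.from_rotvec(r)).magnitude()) for q,x,r in D])
r=least_squares(lambda p:np.r_[np.concatenate([fk(q,p)[0]-x for q,x,_ in D]),1e-3*(p-np.array([.515,.56,.355,.25,0,0]))],[.515,.56,.355,.25,0,0]); print(r.x,[fk(q,r.x)[0]-x for q,x,_ in D])
E
```

```text
1.5707963267948966 [np.float64(0.0006551199623796186), np.float64(0.00019181509862200566)]
-1.5707963267948966 [np.float64(179.99994381231753), np.float64(179.99983798795157)]
[-0.919 -0.676 -0.986 -0.008  0.063  1.577] [array([-0.024, -0.008,  0.   ]), array([ 0., -0., -0.])]
```

```bash
sed -i 's/tail=0\./tail=np.pi\/2/; s/a,b,c,h,e,s=/a,b,c,h,d=/; s/apply(\[s,0,0\])/apply([0,d,0])/; s/apply(\[e,0,b\])/apply([0,0,b])/' kin.py
python3 - <<'E'
import kin; from kin import *
np.set_printoptions(precision=3,suppress=True)
D=[([-1.2369,.26469,1.60525,0,1.27371,-.03688],[.24437,-.62849,.23007]),
([0.13500932,-0.29779311,2.56963334,-0.94459505,0.02273546,2.55119443],[.53675,.09157,.14723])]
p0=np.array([.515,.56,.355,.25,.025])
r=least_squares(lambda p:np.r_[np.concatenate([fk(q,p)[0]-x for q,x in D]),1e-3*(p-p0)],p0); print(r.x,[fk(q,r.x)[0]-x for q,x in D])
kin.prm=list(r.x)
ey=np.array([-.0786,.9969,0]); ex=np.array([.9969,.0786,0]); ez=np.array([0,0,1.])
H=np.array([.7095,.116,.08])
for sgn in (1,-1):
  for tau in (50,65):
    t=np.radians(tau)
    z=np.sin(t)*sgn*ey-np.cos(t)*ez
    for roll in (0,1):
      # roll 0: jaw axis = case x ; 1: jaw axis perpendicular to case x (tool x = case x)
      for fl in (1,-1):
        if roll==0: y=fl*ex; x=np.cross(y,z)
        else: x=fl*ex; y=np.cross(z,x)
        R=Ro.from_matrix(np.c_[x,y,z])
        best=None
        for q4 in (-1,0.5,1.5,3,4):
          q,e1,e2=ik(np.array([.507,.1,.065]),R,np.array([.3*-sgn,0,2.2,q4,1.2,0.]))
          if best is None or e1+e2<best[1]+best[2]: best=(q,e1,e2)
        q=best[0]; out=[]
        for pt in ([.507,.1,.2],[.6,.1,.33],[.75,.12,.33],[.75,.12,.225],[.66,.12,.225]):
          q,a,b=ik(np.array(pt),R,q); out.append((round(a,1),round(b,1)))
        print(sgn,tau,"jawx" if roll==0 else "jaw-in-plane",fl,best[0],round(best[1],1),round(best[2],1),out,q)
E
```

```text
[0.513 0.565 0.348 0.249 0.025] [array([-0., -0., -0.]), array([-0.,  0.,  0.])]
1 50 jawx 1 [-0.349  0.385  2.066  0.817  1.273 -0.92 ] 0.0 0.0 [(np.float64(0.0), np.float64(0.0)), (np.float64(0.0), np.float64(0.0)), (np.float64(0.0), np.float64(0.0)), (np.float64(0.0), np.float64(0.0)), (np.float64(0.0), np.float64(0.0))] [-0.246  0.402  1.673  0.817  1.475 -0.585]
1 50 jawx -1 [-0.349  0.385  2.066  0.817  1.273  2.222] 0.0 0.0 [(np.float64(0.0), np.float64(0.0)), (np.float64(7.8), np.float64(3.4)), (np.float64(18.8), np.float64(8.5)), (np.float64(6.8), np.float64(3.2)), (np.float64(0.6), np.float64(0.3))] [-0.248  0.402  1.675  0.82   1.474  2.55 ]
1 50 jaw-in-plane 1 [-0.349  0.385  2.066  0.817  1.273  0.651] 0.0 0.0 [(np.float64(0.0), np.float64(0.0)), (np.float64(0.0), np.float64(0.0)), (np.float64(0.0), np.float64(0.0)), (np.float64(0.0), np.float64(0.0)), (np.float64(0.0), np.float64(0.0))] [-0.246  0.402  1.673  0.817  1.475  0.986]
1 50 jaw-in-plane -1 [-0.349  0.385  2.066  0.817  1.273 -2.491] 0.0 0.0 [(np.float64(0.0), np.float64(0.0)), (np.float64(0.0), np.float64(0.0
[... 2988 characters left out ...]
0.0), np.float64(0.0)), (np.float64(0.0), np.float64(0.0))] [ 0.567  0.601  1.53  -0.94   1.707 -2.426]
-1 65 jaw-in-plane 1 [ 0.657  0.612  1.868 -0.837  1.534  2.55 ] 6.8 3.3 [(np.float64(0.0), np.float64(0.0)), (np.float64(0.0), np.float64(0.0)), (np.float64(0.0), np.float64(0.0)), (np.float64(0.0), np.float64(0.0)), (np.float64(0.0), np.float64(0.0))] [ 0.567  0.601  1.53  -0.94   1.707  2.286]
-1 65 jaw-in-plane -1 [ 0.67   0.621  1.883 -0.852  1.532 -0.517] 0.0 0.0 [(np.float64(0.0), np.float64(0.0)), (np.float64(0.0), np.float64(0.0)), (np.float64(0.0), np.float64(0.0)), (np.float64(0.0), np.float64(0.0)), (np.float64(0.0), np.float64(0.0))] [ 0.567  0.601  1.53  -0.94   1.707 -0.856]
```

```bash
sed -i 's/^prm=.*;/prm=[.513,.565,.348,.249,.025];/' kin.py; cat > lid.py <<'E'
from h import *
H=np.array([.7095,.116,.08]); ex=np.array([.9969,.0786,0]); ey=np.array([-.0786,.9969,0])
def vote(P):
    p=P.reshape(-1,3)-H; p=p[np.isfinite(p).all(1)]
    X,Y,Z=p@ex,p@ey,p[:,2]; k=(abs(Y)<.14)&(np.hypot(X,Z)<.22)&(Z>.01); X,Y,Z=X[k],Y[k],Z[k]
    th=np.arange(0,1.6,.01); v=[]
    for t in th:
        s=-X*np.cos(t)+Z*np.sin(t); w=X*np.sin(t)+Z*np.cos(t)
        v.append(((abs(w-.03)<.003)&(s>.01)&(s<.172)).sum()+((abs(s-.17)<.003)&(w>0)&(w<.03)).sum()+2*((abs(w)<.003)&(s>.172)&(s<.198)&(abs(Y)<.045)).sum())
    v=np.array(v); i=v.argmax(); return th[i],v[i]
def look(names=("top","side")):
    from workcell import read_camera,status
    for n in names:
        p,d=read_camera(n); np.savez("last_%s.npz"%n,p=p,d=d); print(n,"lid",vote(cloud(n,d)),end=" ")
    s=status.read_state(); X=s["tool_pos"]-H
    print("t",round(s["time"],2),"tcp case XY,z",np.round([X@ex,X@ey,s["tool_pos"][2]],4),"F",np.round(s["wrist_force"],1),"rot",np.round(s["tcp_rot"],3))
if __name__=="__main__": look()
E
python3 - <<'E'
from kin import *; from lid import *
np.set_printoptions(precision=2,suppress=True)
for n in("top","side"): print(n,vote(cloud(n,np.load(n+"0.npz")["d"])))
R0=Ro.from_matrix(np.c_[ex,-ey,[0,0,-1.]])
for hd,tau in((40,60),(45,60),(40,55)):
    a=np.radians(hd); ax=np.cos(a)*ex-np.sin(a)*ey
    print(hd,tau,"turn fraction",np.round(ax*np.radians(tau)/(np.pi/2),3))
    q=np.array([.16,.3,1.6,0,1.2,1.5]); pq=None
    path=[(0,.02,-.01,.33),(0,.02,-.01,.225),(0,-.04,-.01,.225),(0,-.045,-.01,.285),(10,-.095,-.01,.30),(20,-.155,-.01,.30),(30,-.215,-.01,.3),(40,-.27,-.01,.27),(50,-.29,0,.22),(60,-.25,0,.18),(60,-.2,0,.168),(60,-.155,0,.168),(60,-.19,0,.08),(60,-.19,0,.056),(60,-.23,0,.045)]
    for t,X,Y,z in path:
        R=Ro.from_rotvec(ax*np.radians(t*tau/60))*R0; x=H*[1,1,0]+X*ex+Y*ey+[0,0,z]
        q,e1,e2=ik(x,R,q); print((t,X,z),q,round(e1,1),round(e2,1),"dq max" ,0 if pq is None else np.abs(q-pq).max().round(2)); pq=q
E
```

```text
top (np.float64(1.4000000000000001), np.int64(1462))
side (np.float64(1.4000000000000001), np.int64(992))
40 60 turn fraction [ 0.54 -0.39  0.  ]
(0, 0.02, 0.33) [0.11 0.35 1.32 0.   1.48 1.6 ] 0.0 0.0 dq max 0
(0, 0.02, 0.225) [ 0.11  0.39  1.46 -0.    1.3   1.6 ] 0.0 0.0 dq max 0.18
(0, -0.04, 0.225) [ 0.12  0.27  1.6  -0.    1.27  1.61] 0.0 0.0 dq max 0.15
(0, -0.045, 0.285) [0.12 0.24 1.54 0.   1.37 1.61] 0.0 0.0 dq max 0.1
(10, -0.095, 0.3) [0.04 0.06 1.72 0.14 1.25 1.5 ] 0.0 0.0 dq max 0.18
(20, -0.155, 0.3) [-0.06 -0.12  1.93  0.32  1.16  1.33] 0.0 0.0 dq max 0.2
(30, -0.215, 0.3) [-0.2  -0.3   2.11  0.52  1.15  1.12] 0.0 0.0 dq max 0.21
(40, -0.27, 0.27) [-0.38 -0.42  2.32  0.74  1.17  0.84] 0.0 0.0 dq max 0.28
(50, -0.29, 0.22) [-0.52 -0.4   2.49  0.97  1.18  0.52] 0.0 0.0 dq max 0.32
(60, -0.25, 0.18) [-0.56 -0.15  2.51  1.22  1.17  0.17] 0.0 0.0 dq max 0.35
(60, -0.2, 0.168) [-0.48 -0.03  2.44  1.29  1.1   0.14] 0.0 0.0 dq max 0.12
(60, -0.155, 0.168) [-0.42  0.05  2.36  1.33  1.06  0.15] 0.0 0.0 dq max 0.08
(60, -0.19, 0.08) [-0.46  0.21  2.44  1.43  1.04 -0.12] 0.0 0.0 d
[... 1781 characters left out ...]
.0 dq max 0.2
(30, -0.215, 0.3) [-0.16 -0.29  2.09  0.47  1.15  1.17] 0.0 0.0 dq max 0.19
(40, -0.27, 0.27) [-0.33 -0.42  2.29  0.68  1.16  0.91] 0.0 0.0 dq max 0.26
(50, -0.29, 0.22) [-0.46 -0.42  2.46  0.89  1.14  0.62] 0.0 0.0 dq max 0.3
(60, -0.25, 0.18) [-0.51 -0.2   2.49  1.14  1.11  0.29] 0.0 0.0 dq max 0.33
(60, -0.2, 0.168) [-0.43 -0.07  2.41  1.21  1.04  0.26] 0.0 0.0 dq max 0.13
(60, -0.155, 0.168) [-0.38  0.01  2.33  1.24  1.    0.27] 0.0 0.0 dq max 0.08
(60, -0.19, 0.08) [-0.42  0.15  2.43  1.36  0.96 -0.  ] 0.0 0.0 dq max 0.28
(60, -0.19, 0.056) [-0.42  0.21  2.43  1.41  0.95 -0.08] 0.0 0.0 dq max 0.08
(60, -0.23, 0.045) [-0.48  0.19  2.5   1.39  0.97 -0.15] 0.0 0.0 dq max 0.07
```

The IK model now says a 60° tilt headed 40° off case y works all the way down, with the push done vertically. Lid angle votes are 1.40 from both cameras. First I'll undo the tilt and go over to the back.

Call:
move_arm --deltas '[[[0, 0, 0], [-0.2, 0, 0.4], 1], [[-0.008, 0.1, 0], [-0.3, 0, 0.8], 1], [[-0.016, 0.2, 0], [-0.3, 0, 1], 1], [[-0.024, 0.3, 0], [-0.3, 0, 1], 1], [[-0.032, 0.4, 0], [-0.3, 0, 1], 1], [[-0.04, 0.5, 0], [-0.2, 0, 1], 1], [[-0.048, 0.61, 0], [0, 0, 1], 1], [[-0.048, 0.61, 0], [0, 0, 1], 1]]'

```text
time: 4.65
tool_pos: [0.5394, 0.0928, 0.2449]
tcp_rot: [-3.113, -0.123, 0.173]
wrist_force: [0.4, -0.4, -0.3]
width: 0.002
```

```bash
python3 - <<'E'
from lid import *; from workcell import status
s=status.read_state(); print(s["q"]); look(())
E
```

```text
[0.1066521  0.08683674 1.7892456  0.02926256 1.37461758 1.59102835]
t 4.65 tcp case XY,z [-0.1714 -0.0097  0.2449] F [ 0.4 -0.4 -0.3] rot [-3.113 -0.123  0.173]
```

Call:
move_arm --deltas '[[[0.005, -0.07, 0], [0, 0, 0.5], 1], [[0.005, -0.07, 0], [0.1, 0.01, 0.95], 1], [[0.005, -0.07, 0], [0.6, 0.047, 0.95], 1], [[0.005, -0.07, 0], [1, 0.079, 0.95], 1]]'

```text
time: 5.15
tool_pos: [0.637, 0.1009, 0.3458]
tcp_rot: [-3.113, -0.127, -0.017]
wrist_force: [-0.1, 0.4, -0.0]
width: 0.001
```

Call:
move_arm --deltas '[[[0, 0, 0], [0.5, 0.04, 0], 1], [[0, 0, 0], [1, 0.079, 0], 1], [[0, 0, 0], [1, 0.079, 0], 1]]'

```text
time: 5.52
tool_pos: [0.7376, 0.1087, 0.3404]
tcp_rot: [-3.114, -0.126, -0.005]
wrist_force: [-0.2, -0.1, -0.6]
width: 0.001
```

```bash
python3 lid.py
```

```text
top lid (np.float64(1.36), np.int64(307)) side lid (np.float64(1.4000000000000001), np.int64(999)) t 5.62 tcp case XY,z [ 0.0253 -0.0095  0.3426] F [-0.7 -0.4 -0.7] rot [-3.114 -0.126 -0.007]
```

Call:
move_arm --deltas '[[[0, 0, 0], [0.12, 0.01, 0], 1], [[0, 0, 0], [0.12, 0.01, -0.4], 1], [[0, 0, 0], [0.12, 0.01, -0.8], 1], [[0, 0, 0], [0.12, 0.01, -1], 1]]'

```text
time: 6.12
tool_pos: [0.7469, 0.1092, 0.2403]
tcp_rot: [-3.114, -0.125, -0.003]
wrist_force: [-0.4, 0.1, 0.0]
width: 0.003
```

Call:
move_arm --deltas '[[[0, 0, 0], [0, 0, -0.18], 1], [[0, 0, 0], [-0.1, -0.008, -0.18], 1], [[0, 0, 0], [-0.2, -0.016, -0.18], 1], [[0, 0, 0], [-0.3, -0.024, -0.18], 1], [[0, 0, 0], [-0.4, -0.031, -0.18], 1], [[0, 0, 0], [-0.5, -0.039, -0.18], 1]]'

```text
time: 6.88
tool_pos: [0.6982, 0.1052, 0.2247]
tcp_rot: [-3.114, -0.125, -0.009]
wrist_force: [1.4, 0.3, -0.1]
width: -0.003
```

```bash
python3 lid.py
```

```text
top lid (np.float64(1.21), np.int64(1436)) side lid (np.float64(1.19), np.int64(1066)) t 6.97 tcp case XY,z [-0.0133 -0.0097  0.2243] F [-0.2  0.4 -0.2] rot [-3.114 -0.125 -0.004]
```

Call:
move_arm --deltas '[[[0, 0, 0], [-0.05, -0.004, 0], 1], [[0, 0, 0], [-0.1, -0.008, 0], 1], [[0, 0, 0], [-0.14, -0.011, 0], 1], [[0, 0, 0], [-0.16, -0.013, 0], 1], [[0, 0, 0], [-0.16, -0.013, 0], 1]]'

```text
time: 7.6
tool_pos: [0.6821, 0.104, 0.2239]
tcp_rot: [-3.114, -0.125, -0.006]
wrist_force: [1.3, -0.1, 0.5]
width: -0.0
```

```bash
python3 -c "
from lid import *
look();look(('side',))"
```

```text
top lid (np.float64(1.11), np.int64(2232)) side lid (np.float64(1.1), np.int64(1051)) t 7.7 tcp case XY,z [-0.028  -0.0099  0.2239] F [-0.1  0.2  0.1] rot [-3.114 -0.125 -0.006]
side lid (np.float64(1.09), np.int64(1059)) t 7.75 tcp case XY,z [-0.0279 -0.0098  0.2238] F [-0.3 -0.6  0.2] rot [-3.114 -0.125 -0.006]
```

Call:
move_arm --deltas '[[[0, 0, 0], [-0.03, -0.002, 0], 1], [[0, 0, 0], [-0.05, -0.004, 0], 1], [[0, 0, 0], [-0.05, -0.004, 0], 1]]'

```text
time: 8.12
tool_pos: [0.6772, 0.1036, 0.2239]
tcp_rot: [-3.114, -0.125, -0.006]
wrist_force: [-0.1, 0.3, -0.3]
width: -0.001
```

```bash
python3 -c "
from lid import *
look()"
```

```text
top lid (np.float64(1.09), np.int64(2350)) side lid (np.float64(1.06), np.int64(1051)) t 8.22 tcp case XY,z [-0.033  -0.0098  0.224 ] F [-0.4 -0.3 -0.1] rot [-3.114 -0.125 -0.006]
```

Call:
move_arm --deltas '[[[0, 0, 0], [0, 0, 0], 1], [[0, 0, 0], [0, 0, 0], 1]]'

```text
time: 8.48
tool_pos: [0.6775, 0.1036, 0.2239]
tcp_rot: [-3.114, -0.125, -0.006]
wrist_force: [0.7, 0.5, 0.8]
width: 0.0
```

```bash
python3 -c "
from lid import *
look()"
```

```text
top lid (np.float64(1.08), np.int64(2413)) side lid (np.float64(1.07), np.int64(1079)) t 8.57 tcp case XY,z [-0.0329 -0.0099  0.2239] F [-0.3  0.9  0.2] rot [-3.114 -0.125 -0.006]
```

Still holding at about 1.07. I'll nudge it a little more.

Call:
move_arm --deltas '[[[0, 0, 0], [-0.03, -0.002, 0], 1], [[0, 0, 0], [-0.06, -0.005, 0], 1], [[0, 0, 0], [-0.06, -0.005, 0], 1]]'

```text
time: 8.95
tool_pos: [0.6711, 0.1031, 0.224]
tcp_rot: [-3.114, -0.125, -0.006]
wrist_force: [-0.1, -0.6, 0.0]
width: -0.004
```

```bash
python3 -c "
from lid import *
look()"
```

```text
top lid (np.float64(1.05), np.int64(2609)) side lid (np.float64(1.02), np.int64(1291)) t 9.05 tcp case XY,z [-0.0391 -0.0099  0.224 ] F [-0.4  0.1  0. ] rot [-3.114 -0.125 -0.006]
```

Call:
move_arm --deltas '[[[0, 0, 0], [0, 0, 0], 1]]'

```text
time: 9.18
tool_pos: [0.6715, 0.1031, 0.2239]
tcp_rot: [-3.114, -0.125, -0.007]
wrist_force: [-0.3, 0.6, -0.2]
width: 0.0
```

```bash
python3 -c "
from lid import *
look()"
```

```text
top lid (np.float64(1.04), np.int64(2634)) side lid (np.float64(1.02), np.int64(1372)) t 9.28 tcp case XY,z [-0.0389 -0.0099  0.224 ] F [ 0.2  0.2 -0.1] rot [-3.114 -0.125 -0.007]
```

Call:
move_arm --deltas '[[[0, 0, 0], [-0.03, -0.002, 0], 1], [[0, 0, 0], [-0.06, -0.005, 0], 1]]'

```text
time: 9.52
tool_pos: [0.6652, 0.1026, 0.2239]
tcp_rot: [-3.114, -0.125, -0.006]
wrist_force: [0.6, -0.5, -0.6]
width: -0.001
```

```bash
python3 -c "
from lid import *
look();look()"
```

```text
top lid (np.float64(1.02), np.int64(2682)) side lid (np.float64(1.0), np.int64(1478)) t 9.62 tcp case XY,z [-0.0454 -0.0099  0.224 ] F [0.2 0.  0.3] rot [-3.114 -0.125 -0.006]
top lid (np.float64(1.01), np.int64(2742)) side lid (np.float64(1.0), np.int64(1514)) t 9.72 tcp case XY,z [-0.0451 -0.0099  0.224 ] F [ 0.1 -0.8 -0.7] rot [-3.114 -0.125 -0.007]
```

Call:
move_arm --deltas '[[[0, 0, 0], [0, 0, 0], 1], [[0, 0, 0], [0, 0, 0], 1]]'

```text
time: 9.98
tool_pos: [0.6655, 0.1026, 0.2239]
tcp_rot: [-3.114, -0.125, -0.006]
wrist_force: [-0.1, -0.7, -0.9]
width: -0.002
```

```bash
python3 -c "
from lid import *
look()"
```

```text
top lid (np.float64(0.99), np.int64(3028)) side lid (np.float64(0.97), np.int64(1715)) t 10.07 tcp case XY,z [-0.0449 -0.0099  0.2239] F [ 0.2  0.1 -0.6] rot [-3.114 -0.125 -0.007]
```

It is falling by itself now, at about 0.98. Going over the top to the front.

Call:
move_arm --deltas '[[[0, 0, 0], [0, 0, 0.55], 1], [[0.09, -0.065, 0], [-0.45, -0.035, 0.75], 1], [[0.18, -0.13, 0], [-1, -0.079, 0.75], 1]]'

```text
time: 10.45
tool_pos: [0.5681, 0.095, 0.3031]
tcp_rot: [-2.819, -0.12, -0.329]
wrist_force: [-0.6, -1.6, 0.5]
width: -0.004
```

Call:
move_arm --deltas '[[[0.09, -0.065, 0], [-0.5, -0.04, 0], 1], [[0.18, -0.13, 0], [-0.9, -0.07, -0.2], 1], [[0.27, -0.19, 0], [-0.9, -0.07, -0.6], 1]]'

```text
time: 10.82
tool_pos: [0.4747, 0.0876, 0.2451]
tcp_rot: [-2.354, -0.106, -0.677]
wrist_force: [0.3, -0.8, -0.9]
width: 0.0
```

```bash
python3 -c "
from lid import *
look()"
```

```text
top lid (np.float64(0.89), np.int64(6182)) side lid (np.float64(0.86), np.int64(2370)) t 10.93 tcp case XY,z [-0.2425 -0.0081  0.2333] F [-1.6 -0.4 -0.8] rot [-2.356 -0.089 -0.645]
```

Call:
move_arm --deltas '[[[0.093, -0.067, 0], [0, 0, -0.6], 1], [[0.093, -0.067, 0], [0.4, 0.03, -0.62], 1], [[0.093, -0.067, 0], [0.9, 0.07, -0.62], 1]]'

```text
time: 11.3
tool_pos: [0.566, 0.0953, 0.1779]
tcp_rot: [-2.183, -0.092, -0.758]
wrist_force: [-0.4, -0.5, 1.0]
width: 0.001
```

```bash
python3 -c "
from lid import *
look()"
```

```text
top lid (np.float64(0.8), np.int64(7168)) side lid (np.float64(0.77), np.int64(2907)) t 11.4 tcp case XY,z [-0.1392 -0.0105  0.1823] F [0.  0.  0.4] rot [-2.182 -0.099 -0.767]
```

Call:
move_arm --deltas '[[[0, 0, 0], [-0.01, 0, -0.02], 1], [[0, 0, 0], [-0.02, -0.002, -0.04], 1], [[0, 0, 0], [-0.03, -0.003, -0.06], 1], [[0, 0, 0], [-0.045, -0.004, -0.08], 1], [[0, 0, 0], [-0.06, -0.005, -0.1], 1], [[0, 0, 0], [-0.075, -0.006, -0.12], 1]]'

```text
time: 12.15
tool_pos: [0.5573, 0.0946, 0.1677]
tcp_rot: [-2.182, -0.097, -0.765]
wrist_force: [-0.9, 0.2, 0.1]
width: 0.0
```

```bash
python3 -c "
from lid import *
look()
a=np.load('last_side.npz')['p'][90:270,170:410,::-1]; cv2.imwrite('pics/s2.png',cv2.resize(a,(800,600),interpolation=2))"
```

```text
top lid (np.float64(0.62), np.int64(8641)) side lid (np.float64(0.6), np.int64(3745)) t 12.25 tcp case XY,z [-0.1536 -0.0093  0.1674] F [-2.2  0.9 -1.2] rot [-2.182 -0.096 -0.764]
```

View pics/s2.png

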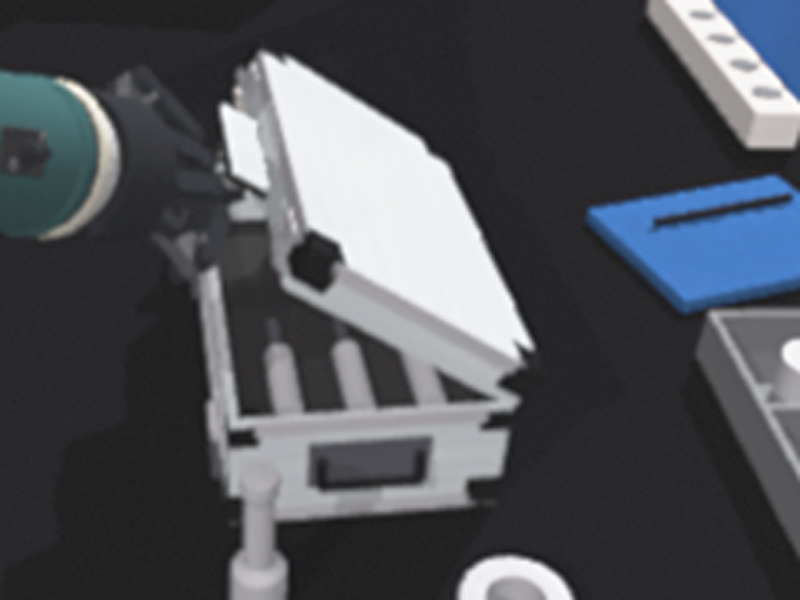

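The lip rests over the finger at about (240,150) in the picture, with the lid near 0.61 and a 2–3 N contact force. The lid is caught. Now lowering along its arc.

Call:
move_arm --deltas '[[[0, 0, 0], [-0.025, -0.002, -0.04], 1], [[0, 0, 0], [-0.05, -0.004, -0.08], 1], [[0, 0, 0], [-0.077, -0.006, -0.125], 1], [[0, 0, 0], [-0.103, -0.008, -0.17], 1], [[0, 0, 0], [-0.125, -0.01, -0.215], 1], [[0, 0, 0], [-0.147, -0.012, -0.26], 1], [[0, 0, 0], [-0.168, -0.013, -0.305], 1], [[0, 0, 0], [-0.19, -0.015, -0.35], 1]]'

```text
time: 13.25
tool_pos: [0.5386, 0.0931, 0.1326]
tcp_rot: [-2.182, -0.097, -0.766]
wrist_force: [-0.1, -0.1, -0.5]
width: -0.0
```

```bash
python3 -c "
from lid import *
look()"
```

```text
top lid (np.float64(0.42), np.int64(9578)) side lid (np.float64(0.4), np.int64(4533)) t 13.35 tcp case XY,z [-0.1726 -0.0093  0.132 ] F [-0.8 -0.9 -2.5] rot [-2.183 -0.096 -0.764]
```

Call:
move_arm --deltas '[[[0, 0, 0], [-0.018, -0.001, -0.035], 1], [[0, 0, 0], [-0.035, -0.003, -0.07], 1], [[0, 0, 0], [-0.05, -0.004, -0.105], 1], [[0, 0, 0], [-0.065, -0.005, -0.14], 1], [[0, 0, 0], [-0.08, -0.006, -0.175], 1], [[0, 0, 0], [-0.095, -0.007, -0.21], 1], [[0, 0, 0], [-0.11, -0.009, -0.245], 1], [[0, 0, 0], [-0.125, -0.01, -0.28], 1], [[0, 0, 0], [-0.14, -0.011, -0.315], 1], [[0, 0, 0], [-0.15, -0.012, -0.345], 1]]'

```text
time: 14.6
tool_pos: [0.5236, 0.0919, 0.0982]
tcp_rot: [-2.182, -0.097, -0.766]
wrist_force: [0.9, -0.1, -0.4]
width: -0.0
```

```bash
python3 -c "
from lid import *
look()"
```

```text
top lid (np.float64(0.22), np.int64(9862)) side lid (np.float64(0.2), np.int64(5050)) t 14.7 tcp case XY,z [-0.1875 -0.0093  0.0979] F [-0.1 -0.2 -2.1] rot [-2.183 -0.096 -0.765]
```

Call:
move_arm --deltas '[[[0, 0, 0], [-0.01, -0.001, -0.028], 1], [[0, 0, 0], [-0.02, -0.002, -0.056], 1], [[0, 0, 0], [-0.03, -0.002, -0.084], 1], [[0, 0, 0], [-0.037, -0.003, -0.112], 1], [[0, 0, 0], [-0.044, -0.003, -0.14], 1], [[0, 0, 0], [-0.05, -0.004, -0.168], 1], [[0, 0, 0], [-0.055, -0.004, -0.195], 1], [[0, 0, 0], [-0.06, -0.005, -0.22], 1], [[0, 0, 0], [-0.06, -0.005, -0.245], 1], [[0, 0, 0], [-0.06, -0.005, -0.27], 1], [[0, 0, 0], [-0.06, -0.005, -0.295], 1], [[0, 0, 0], [-0.06, -0.005, -0.32], 1]]'

```text
time: 16.2
tool_pos: [0.5175, 0.0915, 0.0661]
tcp_rot: [-2.182, -0.097, -0.765]
wrist_force: [-2.4, -1.5, -1.3]
width: 0.001
```

```bash
python3 -c "
from lid import *
look()"
```

```text
top lid (np.float64(0.05), np.int64(9612)) side lid (np.float64(0.03), np.int64(5280)) t 16.3 tcp case XY,z [-0.1934 -0.0093  0.0659] F [-2.  -0.2 -2.4] rot [-2.183 -0.097 -0.765]
```

Call:
move_arm --deltas '[[[0, 0, 0], [0, 0, -0.015], 1], [[0, 0, 0], [0, 0, -0.03], 1], [[0, 0, 0], [0, 0, -0.045], 1], [[0, 0, 0], [0, 0, -0.06], 1], [[0, 0, 0], [0, 0, -0.075], 1], [[0, 0, 0], [0, 0, -0.09], 1], [[0, 0, 0], [0, 0, -0.105], 1], [[0, 0, 0], [0, 0, -0.12], 1], [[0, 0, 0], [0, 0, -0.135], 1], [[0, 0, 0], [0, 0, -0.15], 1], [[0, 0, 0], [0, 0, -0.165], 1], [[0, 0, 0], [0, 0, -0.18], 1]]'

```text
time: 17.8
tool_pos: [0.5177, 0.0914, 0.0483]
tcp_rot: [-2.182, -0.097, -0.766]
wrist_force: [0.2, -0.1, -0.4]
width: -0.0
```

```bash
python3 -c "
from lid import *
look()"
```

```text
top lid (np.float64(0.02), np.int64(9396)) side lid (np.float64(0.0), np.int64(5269)) t 17.9 tcp case XY,z [-0.1932 -0.0094  0.0482] F [-0.1 -0.5 -0.6] rot [-2.182 -0.097 -0.765]
```

Call:
move_arm --deltas '[[[0, 0, 0], [-0.15, -0.05, 0], 1], [[0, 0, 0], [-0.3, -0.15, 0], 1], [[0, 0, 0], [-0.45, -0.25, 0], 1], [[0, 0, 0], [-0.45, -0.25, 0.2], 1], [[0, 0, 0], [-0.45, -0.25, 0.6], 1], [[0, 0, 0], [-0.45, -0.25, 1], 1], [[0, 0, 0], [-0.45, -0.25, 1], 1]]'

```text
time: 18.77
tool_pos: [0.4735, 0.0653, 0.151]
tcp_rot: [-2.184, -0.101, -0.773]
wrist_force: [0.4, -0.6, -1.0]
width: -0.001
```

```bash
python3 -c "
from lid import *
look()
a,b=[np.load('last_%s.npz'%n)['p'][:,:,::-1] for n in('side','top')]
cv2.imwrite('pics/end.png',np.vstack([cv2.resize(a[90:300,130:410],(400,300)),cv2.resize(b[80:260,80:350],(400,267))]))"
```

```text
top lid (np.float64(0.02), np.int64(9393)) side lid (np.float64(0.0), np.int64(5274)) t 18.88 tcp case XY,z [-0.2406 -0.031   0.1482] F [-0.6 -0.1 -0.2] rot [-2.183 -0.098 -0.767]
```

View pics/end.png

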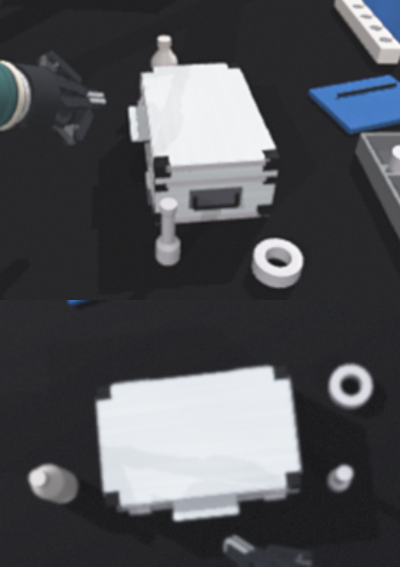

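The picture shows the lid fully shut. The gripper is clear of it at about (100,98), and the bottle, ring and plug gauge are still standing at their first places. Handing in.

```bash
python3 -c "
from workcell import order; print(order.finish_job())"
```

```text
the job is handed in; nothing more can be done
None
```

The case is shut, and I handed the job in at about 19 s of the 48 s allowed.

- **Tipping:** I pushed the lid from behind with the shut fingers. It started to fall by itself at about 1.0 rad.
- **Catching:** I moved over the top and caught the lip on the finger at about 0.61 rad. The contact force read 2–3 N.
- **Lowering:** The lip came down at about 15–35 mm/s, slowest at the end, and the lid was never pinched.

**Last checks:** The side camera read a lid angle of 0.00 and the top camera 0.02. The top camera read about 0.02 higher than the side all the way down, so I take the lid as fully shut. Wrist force was back to about zero, the gripper was clear, and the last picture showed the ring, plug gauge and bottle standing where they were; I judged that by eye and did not re-measure them.

**What went wrong:** My first rehearsed catch pose, tilted straight forward, stopped at the joint range limits in free air. I switched to a tool heading tilted sideways, which reached without trouble.

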